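Gauge the brass blanks and hold the gauge box open

TASK

Three brass blanks that differ only in diameter stand on the bench beside the green gauge box. Find the one that passes the gauge hole in the shut lid and post it through the hole so that it drops into the box, leaving the other two on the bench and the things around undisturbed. Then lift the lid (the steel bar at its front is there for that) and hold it open at 45 degrees so that the blank inside can be seen: the lid falls shut when let go, so finish still holding it there, at rest.

Things in the scene. Friction and masses are not known exactly. Their poses are not given: they have to be found in the camera images.
- gauge_box: green painted box with a grey metal lid, fixed to the bench: 110 (x) x 110 (y) x 72 mm high, walls 5 mm, inner floor 5 mm above the bench (67 mm below the lid). Origin at the centre of its underside; x points away from the robot, from the lid's bar to the hinge, y along the hinge, z up. Its place and yaw vary.
- lid (a joint): angle of the lid in rad: 0 shut (level), growing as the front edge rises; 45 degrees = 0.785; stop at 1.3. The lid weighs 0.25 kg, swings freely and falls shut from any angle.
- lid_hinge (a point): centre of the lid's hinge line, fixed on the box's far rim, 72 mm above the bench; its y axis is the hinge axis.
- lid_bar (a point): middle of the lid's lifting bar: round steel, 10 mm diameter, 72 mm long, parallel to the hinge, on two thin rods 45 mm in front of the lid's front edge (40 mm free gap behind the bar, 64 mm between the rods, nothing below). Lid shut: 76 mm above the bench, 158 mm in front of the hinge line and 4 mm above it. Turns with the lid (x bar to hinge, y along the bar).
- gauge_hole (a point): centre of the gauge hole in the lid, at the lid's top face: a round through hole of 24 mm diameter with a 2 mm chamfer in the 8 mm thick lid, its axis square to the lid (z, up when shut), 80.5 mm above the bench when shut, over the box's centre.
- blank_20_mid (a point): centre (half-way up) of the loose brass blank of 20 mm diameter, a plain upright round bar 55 mm tall standing on the bench; its z axis runs along the bar. It passes the 24 mm gauge hole; about 90 g. The three blanks look alike but for their diameter and change places from one start to the next.
- blank_26_mid (a point): centre (half-way up) of the loose brass blank of 26 mm diameter, a plain upright round bar 55 mm tall standing on the bench; its z axis runs along the bar. It does not pass the 24 mm gauge hole; about 150 g. The three blanks look alike but for their diameter and change places from one start to the next.
- blank_30_mid (a point): centre (half-way up) of the loose brass blank of 30 mm diameter, a plain upright round bar 55 mm tall standing on the bench; its z axis runs along the bar. It does not pass the 24 mm gauge hole; about 200 g. The three blanks look alike but for their diameter and change places from one start to the next.
- bead_dish: the small silver dish heaped with beads, 52 mm across, 16 mm high, a loose bystander to be left alone; origin at the centre of its underside.
- matchbox: the red matchbox, 36x52x15 mm, a loose bystander to be left alone; origin at the centre of its underside.
- brass_weight: the brass weight with a knob, 32 mm across, 30 mm high, a loose bystander to be left alone; origin at the centre of its underside.
- clear_cup: the clear round cup, 53 mm across, 27 mm high, a loose bystander to be left alone; origin at the centre of its underside.
Mind the look-alikes: they are no part of the job. What is shaped like the part that bears blank_26_mid but purple, red or turquoise is not meant.

How it is judged (in metres and radians):
On the way:
1. the blank that fits has gone through the gauge hole and lies in the box, the lid shut (x of blank_20_mid in the frame of gauge_box between -0.05 and 0.05 m and y of blank_20_mid in the frame of gauge_box between -0.05 and 0.05 m and z of blank_20_mid in the frame of gauge_box between 0.005 and 0.06 m and value of joint lid below 0.06 rad), for 0.2 s.
At the end, for the whole second after the job is handed in: The lid is held open by the fingers at 45 degrees, give or take 7, and at rest; the 20 mm blank is inside the box; the 26 mm and 30 mm blanks are on the bench outside the box (value of joint lid between 0.663 and 0.908 rad and velocity of joint lid between -0.05 and 0.05 rad/s and contact force between the fingers and lid above 0.3 N and x of blank_20_mid in the frame of gauge_box between -0.05 and 0.05 m and y of blank_20_mid in the frame of gauge_box between -0.05 and 0.05 m and z of blank_20_mid in the frame of gauge_box between 0.005 and 0.06 m and height (world z) of each of blank_26_mid, blank_30_mid below 0.035 m and horizontal distance between each of blank_26_mid, blank_30_mid and gauge_box above 0.065 m and contact force between the fingers and blank_26 below 0.05 N and contact force between the fingers and blank_30 below 0.05 N); the arm keeps its last pose, push and grip.
It fails at once if the lid is opened (by more than 7 degrees) before the fitting blank is in the box (value of joint lid above 0.122 rad and not (x of blank_20_mid in the frame of gauge_box between -0.05 and 0.05 m and y of blank_20_mid in the frame of gauge_box between -0.05 and 0.05 m and z of blank_20_mid in the frame of gauge_box between 0.005 and 0.06 m)).
It fails at once if a bystander is disturbed: the bead_dish is moved more than 30 mm (distance of bead_dish from where it was at the start of the episode above 0.03 m).
It fails at once if a bystander is disturbed: the matchbox is moved more than 30 mm (distance of matchbox from where it was at the start of the episode above 0.03 m).
It fails at once if a bystander is disturbed: the brass_weight is moved more than 30 mm (distance of brass_weight from where it was at the start of the episode above 0.03 m).
It fails at once if a bystander is disturbed: the clear_cup is moved more than 30 mm (distance of clear_cup from where it was at the start of the episode above 0.03 m).
It also fails if it takes over 58 s, if anything falls off the work surface, if the arm or the gripper's body presses on something with over 40 N, if the wrist force passes 120 N, or if a joint passes its speed limit or range.

ROBOT

A 7-joint arm with a two-finger parallel gripper is mounted at the origin on a cart in front of the work surface, level with it; the furniture and walls round the work are solid. World frame = base frame: x ahead of the robot, y to its left, z up, the work surface at z = 0. Lengths are in mm, angles in rad, forces in N, time in s.
With the tool pointing down it reaches from about 400 to 850 mm from the base axis. Payload 4.5 kg.
Tool frame: the origin (TCP) lies midway between the tips of the shut fingers; the grasp point (between the pads) lies 19 mm behind it; z points along the fingers, x is the direction in which the jaws open and shut, and the axes are right-handed (so a half turn about z gives the same grasp; the last joint's range is limited). The gripper opens to 88 mm and grips with 3 to 60 N. Pads are 18 mm wide; open, the fingers measure 123 mm over their backs; the gripper's body (75 mm by 187 mm) begins 45 mm behind the grasp point.
Start: joints at [-1.225, 0.689, -0.195, 1.565, 0.157, 0.902, -0.215], TCP at [191.713, 594.896, 216.843] pointing down, gripper open.
Joint ranges: [-3.01, 3.01], [-0.46, 2.08], [-1.47, 1.51], [0.13, 2.56], [-1, 4.14], [0.04, 2.09], [-2.66, 2.66]. Speed limits (rad/s): [2.57, 2.57, 3.14, 3.14, 3.14, 3.14, 3.14].

INTERFACE

Orientations are given as a 3x3 rotation matrix whose columns are the frame's x, y, z axes.
In Python, from plant import r gives the robot as it stands.
- The arm moves only by the tool jog_arm, never from a script. Its argument "targets" is a list of rows, each a list of 3 entries, a list of its own where there are three numbers: the opening, from 0 (shut) to 1 (fully open), then the shift along the tool's x, y, z in mm, then the turn, a rotation vector about the tool's x, y, z in rad. In form: [[grip, [x, y, z], [wx, wy, wz]], ...]. A call has 1 to 10 rows; each row shifts and turns the pose as measured when the row begins, along the tool's axes as they then stand; what a row does not reach is not made up. A row lasts 1/8 s, in which the tool goes at most 62.5 mm and 10.7 degrees, less where a joint would pass 70% of its speed; a pose out of reach is approached as far as the arm can. A call is refused whole if a number of a shift passes 62.5 or a number of a turn 0.188, either way. A call with a gripper value outside its range is refused whole. The fingers move at their own pace and stop on an object; "grip_force" is the grip in N (left out, the last holds). Time passes only in rows, so rows that do not move let the fingers close. It gives the time, the measured TCP pose, the force and the opening at its end, in the units of the state.
- r.get_state(): the state, without advancing time (a new reading comes with each control period).
- r.capture(name): name is "side" or "top" or "wrist"; returns the picture (480x640x3 uint8, blue, green, red); there is no depth.
- r.camera_info(name): a dict with "camera_matrix" (3x3 intrinsics, pixels), "k1" (the pictures are not rectified: a ray, as slopes to the right and down, at radius r is drawn at 1 + k1 r^2 times it, then the intrinsics apply), "R" (3x3) and "t" (3): a world point X has camera coordinates R X + t; the wrist camera has in their place "T_tool_cam" (4x4, takes a point from camera to tool coordinates, whose origin is the TCP and whose axes are the tool frame's). Camera axes: x right, y down, z forward; pixel columns grow to the right and rows downward; lengths in mm; the calibration is good to about 2 mm. A picture is of the moment at which its call begins: read the wrist's pose just before it. camera_info takes no time and is no camera call.
- r.finish_job(): hands the job in, once; it reports no verdict.
The state is a dict: "t": time; "joint_positions": joint angles; "joint_vel": joint speeds; "joint_efforts": joint torques, N m; "eef_pos": TCP position; "tool_rot": TCP orientation; "force": force on the tool from outside, world axes, zero at the start; "torque": the same for the moment, N m; "width": opening from 0.0 (shut) to 1.0 (fully open).
Only numpy, scipy, OpenCV 4.12 (cv2) and the standard library are available. Lean on these libraries where they do the work, as an engineer would, in place of code of your own. Each camera call takes 0.05 s, during which the arm holds its last target.

## Working session

There is one attempt and no reset: what is moved stays moved. The work goes in short steps, Python scripts to look and compute and a tool call to move; the robot and the scene stay as the last step left them, time stands still between calls to the robot, and variables do not carry over. Pictures are saved under pics/ and viewed, and the job is handed in when it is done.

Besides the shell and the picture viewer there is one more tool, called after "Call:" by a JSON object that holds its "op" and its "data", one argument or row to a line. jog_arm: Moves the arm, as the interface text tells. Its arguments: {"type":"object","properties":{"targets":{"type":"array"},"grip_force":{"type":"number"}},"required":["targets"]}

```bash
mkdir -p pics; ls
python3 - <<'E'
from plant import r
import cv2
s=r.get_state();print(s)
for n in("side","top","wrist"):
    cv2.imwrite(f"pics/{n}0.png",r.capture(n));print(n,r.camera_info(n))
E
```

```text
pics
{'t': 0.0, 'joint_positions': array([-1.2251906 ,  0.68996612, -0.19453158,  1.56634474,  0.15729126,
        0.90248239, -0.21509952]), 'joint_vel': array([-0.00086493, -0.00019066, -0.00119459,  0.00034529,  0.00047989,
       -0.00025842,  0.00076178]), 'joint_efforts': array([ 5.41727422e-04, -5.27577102e+01, -1.26733202e+00, -1.53438485e+01,
       -5.28115255e-02,  6.52879666e-03,  1.68990846e-04]), 'eef_pos': array([191.56880106, 594.21517452, 216.02146499]), 'tool_rot': array([[ 3.06688743e-01,  9.51809758e-01, -4.45969076e-04],
       [ 9.51808151e-01, -3.06689046e-01, -1.75313751e-03],
       [-1.80542722e-03,  1.13190536e-04, -9.99998364e-01]]), 'force': array([ 0.31298246,  0.05731775, -0.41153069]), 'torque': array([-0.01076978,  0.0271009 ,  0.00010274]), 'width': 1.0025289571149867}
side {'camera_matrix': array([[524.79612404,   0.        , 317.97216334],
       [  0.        , 524.79612404, 234.04237603],
       [  0.        ,   0.        ,   1.        ]]), 'k1': -0.06101947390083489, 'R': array([[ 0.99972933,  0.00814742,  0.02179203],
       [ 0.02287992, -0.514
[... 405 characters left out ...]
8, -0.00902857, -0.08647072],
       [ 0.08666494, -0.02396088, -0.99594933]]), 't': array([-177.34404077,  538.84072247, 1069.19518229])}
wrist {'camera_matrix': array([[367.42755247,   0.        , 321.73378225],
       [  0.        , 367.42755247, 236.31960639],
       [  0.        ,   0.        ,   1.        ]]), 'k1': -0.0714691810643362, 'T_tool_cam': array([[ 9.99999922e-01,  2.09771136e-04,  3.35240294e-04,
        -2.06704821e-01],
       [-2.94571502e-04,  9.60715287e-01,  2.77535676e-01,
        -7.16384714e+01],
       [-2.63851501e-04, -2.77535753e-01,  9.60715273e-01,
        -1.68419659e+02],
       [ 0.00000000e+00,  0.00000000e+00,  0.00000000e+00,
         1.00000000e+00]])}
```

View pics/side0.png

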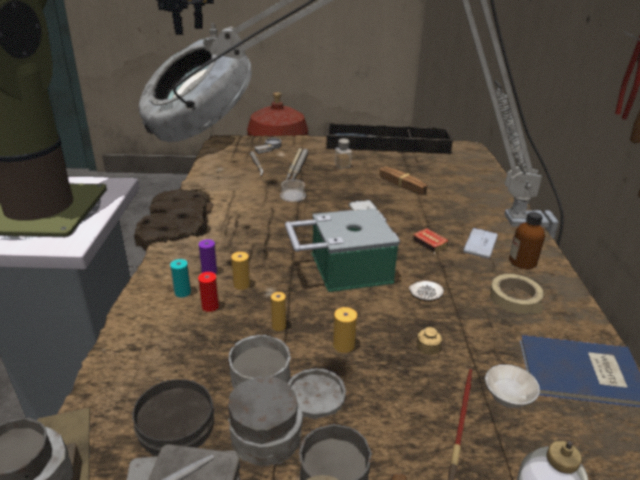

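View pics/top0.png

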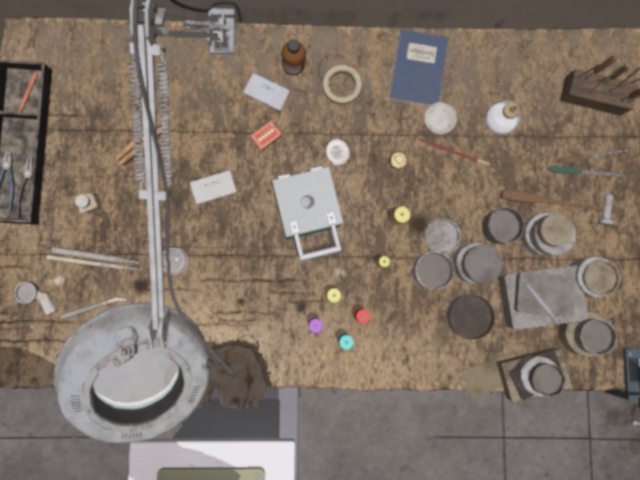

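View pics/wrist0.png

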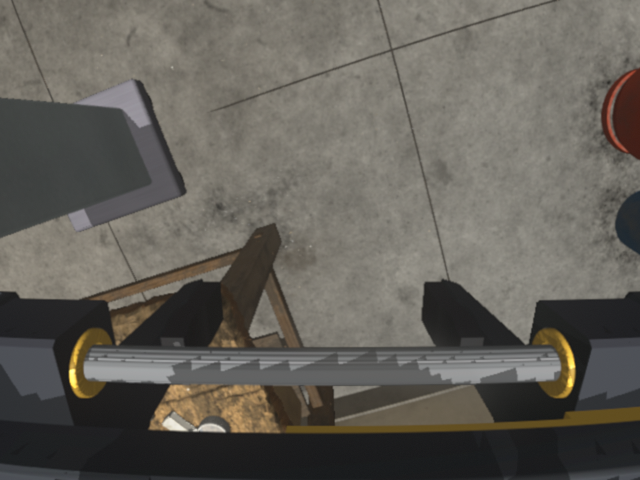

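```bash
cat > h.py <<'E'
import numpy as np, cv2
from plant import r
def ray(n,u,v,st=None):
    c=r.camera_info(n);K=c["camera_matrix"]
    d=np.array([c["k1"],0,0,0.])
    p=cv2.undistortPoints(np.array([[[u,v]]],float),K,d)[0,0]
    d=np.array([p[0],p[1],1.])
    if n=="wrist":
        T=c["T_tool_cam"];s=st;Rw=s["tool_rot"]@T[:3,:3];o=s["tool_rot"]@T[:3,3]+s["eef_pos"]
        return o,Rw@d
    R,t=c["R"],c["t"]
    return -R.T@t,R.T@d
def plane(n,u,v,z,st=None):
    o,d=ray(n,u,v,st);return o+d*(z-o[2])/d[2]
def tri(*rays):
    A=np.zeros((3,3));b=np.zeros(3)
    for o,d in rays:
        d=d/np.linalg.norm(d);P=np.eye(3)-np.outer(d,d);A+=P;b+=P@o
    X=np.linalg.solve(A,b)
    return X,[float(np.linalg.norm(np.cross(X-o,d/np.linalg.norm(d)))) for o,d in rays]
def proj(n,X,st=None):
    c=r.camera_info(n);X=np.array(X,float)
    if n=="wrist":
        T=c["T_tool_cam"];p=st["tool_rot"].T@(X-st["eef_pos"]);p=T[:3,:3].T@(p-T[:3,3])
    else: p=c["R"]@X+c["t"]
    q,_=cv2.projectPoints(p.reshape(1,1,3),np.zeros(3),np.zeros(3),c["camera_matrix"],np.array([c["k1"],0,0,0.]))
    return q[0,0]
E
python3 - <<'E'
from h import *
np.set_printoptions(precision=1,suppress=True)
t=cv2.imread("pics/top0.png");
cv2.imwrite("pics/topcrop.png",cv2.resize(t[130:370,230:450],None,fx=2.5,fy=2.5,interpolation=cv2.INTER_CUBIC))
s=cv2.imread("pics/side0.png")
cv2.imwrite("pics/sidecrop.png",cv2.resize(s[190:380,160:470],None,fx=2.5,fy=2.5,interpolation=cv2.INTER_CUBIC))
hsv=cv2.cvtColor(t,cv2.COLOR_BGR2HSV)
m=cv2.inRange(hsv,(22,90,130),(35,255,255))
n,l,st,c=cv2.connectedComponentsWithStats(m)
for i in range(1,n):
    if st[i,4]>30:
        print(c[i],st[i],plane("top",*c[i],55),"d",2*(st[i,4]/np.pi)**.5*1015/552)
for nm,a,b in (("lamp L",(57,375),(145,90)),("lamp R",(207,370),(250,70)),("lampbot",(130,440),(150,125)),("armtop",(155,330),(218,35)),("clamp",(220,30),(523,180))):
    print(nm,tri(ray("top",*a),ray("side",*b)))
print("hole",plane("top",307,201,80.5))
for p in ((292,235),(342,225),(275,180),(328,170)): print("lid",plane("top",*p,80))
print("bar",plane("top",303,258,76),plane("top",341,248,76))
for p in ((337,152),(399,159),(265,135),(178,261)): print(p,plane("top",*p,15))
print(proj("top",[191,594,216]),proj("side",[191,594,216]))
E
```

```text
[401.9 213.9] [394 206  17  17 169] [ 589.5 -363.3   55. ] d 26.972759256929873
[383.8 261. ] [379 256  11  12  67] [ 497.8 -327.5   55. ] d 16.983196134519936
[332.8 292.7] [327 288  14  14  50] [ 436.4 -229.1   55. ] d 14.67124690606718
lamp L (array([243.4, 209.6, 186.9]), [62.08787432983425, 62.087874329834186])
lamp R (array([380.9, -22.9, 290.8]), [55.479896570597894, 55.47989657059794])
lampbot (array([196.3, 124.3, 135.3]), [10.213134268631539, 10.21313426863144])
armtop (array([380.4,  39.8, 328.7]), [5.065197266735957, 5.065197266735987])
clamp (array([935.9, -10. ,  91.7]), [1.8546948585287442, 1.8546948585287215])
hole [ 609.  -177.9   80.5]
lid [ 544.1 -150.1   80. ]
lid [ 564.  -244.4   80. ]
lid [ 648.6 -117.    80. ]
lid [ 669.1 -217.6   80. ]
bar [ 501.2 -171.2   76. ] [ 520.7 -242.9   76. ]
(337, 152) [ 720.3 -240.2   15. ]
(399, 159) [ 707.3 -366.3   15. ]
(265, 135) [753.4 -93.9  15. ]
(178, 261) [496.5  74.7  15. ]
[-207.6  456.6] [189.2  39.5]
```

View pics/topcrop.png

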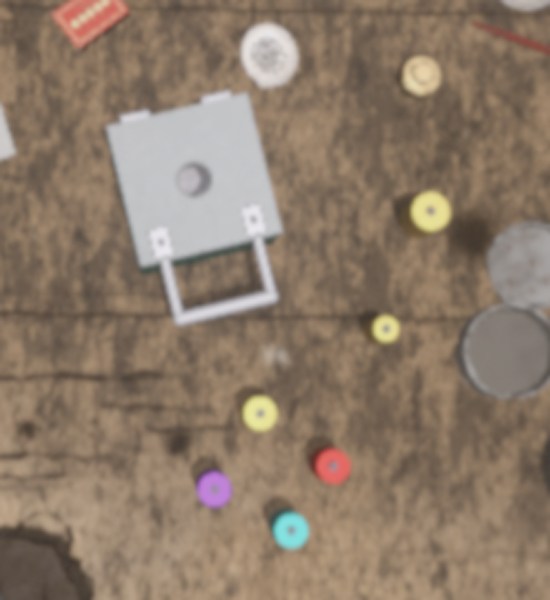

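View pics/sidecrop.png

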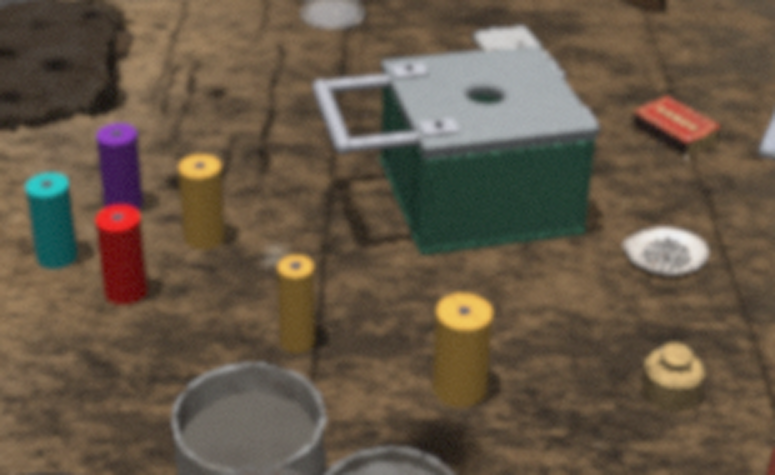

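Run:
```python
import cv2,numpy as np
t=cv2.imread("pics/top0.png");s=cv2.imread("pics/side0.png")
a=cv2.resize(t[0:480,0:320],(400,600));b=cv2.resize(s[0:230,100:360],(400,354))
b=np.vstack([b,np.zeros((246,400,3),np.uint8)])
cv2.imwrite("pics/lamp.png",np.hstack([a,b]))
```

```text
(no output)
```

View pics/lamp.png

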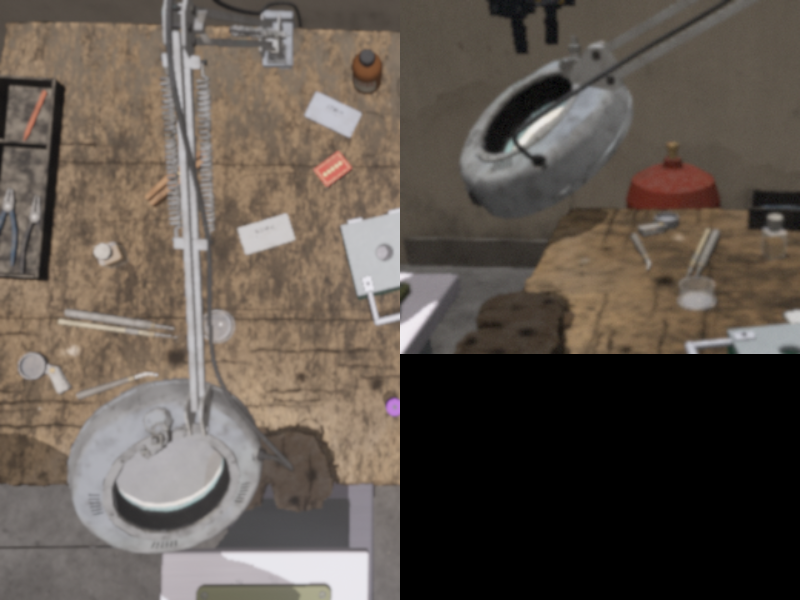

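Run:
```python
from h import *
np.set_printoptions(precision=0,suppress=True)
for nm,a,b in (("near",(132,440),(146,120)),("far",(158,306),(245,75)),("bracket",(158,312),(220,36)),("center",(132,375),(195,85)),("y+ edge",(56,378),(190,45)),("y- edge",(207,368),(200,120)),("elbow?",(150,190),(335,0))):
    print(nm,*tri(ray("top",*a),ray("side",*b)))
for z in (300,400,500,600,700): print(z,plane("top",150,190,z),plane("top",145,10,z))
```

```text
near [196. 117. 148.] [6.475951411896113, 6.4759514118961246]
far [417.  54. 257.] [0.29017731623254955, 0.29017731623239496]
bracket [395.  35. 329.] [15.36796263253756, 15.367962632537559]
center [311.  99. 225.] [2.737836307166033, 2.737836307165932]
y+ edge [301. 189. 281.] [11.75511453860567, 11.755114538605733]
y- edge [328. -11. 194.] [14.213607222752376, 14.213607222752273]
elbow? [573.  38. 389.] [0.9812104330606886, 0.9812104330605799]
300 [588.  61. 300.] [863.  76. 300.]
400 [571.  36. 400.] [812.  48. 400.]
500 [553.  10. 500.] [760.  21. 500.]
600 [536. -15. 600.] [709.  -6. 600.]
700 [518. -41. 700.] [658. -33. 700.]
```

Candidates in the top view: brass blanks at (384,261) small, (333,294) medium and (402,214) large. Look-alikes are purple (316,325), red (363,317), turquoise (347,342) and the brass weight (399,159). I choose (384,261): it is plain brass and the narrowest, and both crops agree. The lamp head sits near (311,99,225) and its arm rises behind it, so I'll travel over the lamp.

Call:
{"op": "jog_arm", "data": {
  "targets": [
    [0.6,[0,0,-60],[0,0,0]],
    [0.6,[0,0,-60],[0,0,0]],
    [0.6,[0,0,-60],[0,0,0]],
    [0.6,[0,0,-60],[0,0,0]],
    [0.6,[0,0,-60],[0,0,0]],
    [0.6,[0,0,-60],[0,0,0]]
  ]
}}

```text
t: 0.9
eef_pos: [191.7, 592.5, 579.9]
tool_rot: [[0.306, 0.952, -0.004], [0.952, -0.306, -0.017], [-0.018, 0.001, -1.0]]
force: [1.1, 1.6, 0.7]
width: 0.602
```

Call:
{"op": "jog_arm", "data": {
  "targets": [
    [0.6,[-47,37,0],[0,0,0]],
    [0.6,[-47,37,0],[0,0,0]],
    [0.6,[-47,37,0],[0,0,0]],
    [0.6,[-47,37,0],[0,0,0]],
    [0.6,[-47,37,0],[0,0,0]],
    [0.6,[-47,37,0],[0,0,0]],
    [0.6,[-47,37,0],[0,0,0]]
  ]
}}

```text
t: 1.78
eef_pos: [341.7, 197.9, 583.6]
tool_rot: [[0.302, 0.953, -0.002], [0.953, -0.302, 0.001], [0.0, -0.002, -1.0]]
force: [1.0, -0.1, 0.5]
width: 0.604
```

Call:
{"op": "jog_arm", "data": {
  "targets": [
    [0.6,[-39,41,0],[0,0,0]],
    [0.6,[-39,41,0],[0,0,0]],
    [0.6,[-39,41,0],[0,0,0]],
    [0.6,[-39,41,0],[0,0,0]],
    [0.6,[-39,41,0],[0,0,0]],
    [0.6,[-39,41,0],[0,0,0]],
    [0.6,[-39,41,0],[0,0,0]]
  ]
}}

```text
t: 2.65
eef_pos: [535.4, -160.9, 582.6]
tool_rot: [[0.299, 0.954, -0.001], [0.954, -0.299, 0.003], [0.002, -0.002, -1.0]]
force: [1.0, 0.5, 1.1]
width: 0.6
```

Call:
{"op": "jog_arm", "data": {
  "targets": [
    [0.6,[0,0,50],[0,0,0.187]],
    [0.6,[0,0,50],[0,0,0.187]],
    [0.6,[0,0,50],[0,0,0.187]],
    [0.6,[-35,24,40],[0,0,0]],
    [0.6,[-35,24,40],[0,0,0]],
    [0.6,[-35,24,40],[0,0,0]],
    [0.6,[0,0,30],[0,0,0]]
  ]
}}

```text
t: 3.52
eef_pos: [504.4, -291.8, 272.7]
tool_rot: [[0.764, 0.645, 0.003], [0.645, -0.764, -0.001], [0.002, 0.002, -1.0]]
force: [-0.4, 1.1, -0.2]
width: 0.601
```

Run:
```python
from h import *
np.set_printoptions(precision=1,suppress=True)
s=r.get_state();im=r.capture("wrist");cv2.imwrite("pics/w1.png",im)
print(s["eef_pos"],s["tool_rot"],s["joint_positions"])
import pickle;pickle.dump(s,open("w1.pkl","wb"))
for X in ([498,-327,55],[609,-178,80.5],[511,-207,81]): print(proj("wrist",X,s))
```

```text
[ 504.4 -291.8  272.7] [[ 0.8  0.6  0. ]
 [ 0.6 -0.8 -0. ]
 [ 0.   0.  -1. ]] [ 0.2  0.6  0.3  1.6 -0.2  0.9  1.4]
[296.1 220.6]
[475.5 185.6]
[384.2 142.4]
```

View pics/w1.png

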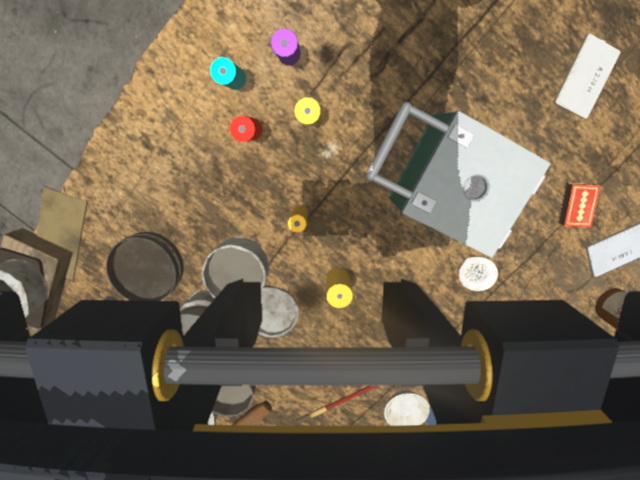

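Wrist view: narrow blank at (297,223), hole at (475,187) and bar from (406,106) to (372,176). All three match the projections from the top view.

Run:
```python
from h import *
import pickle
np.set_printoptions(precision=1,suppress=True)
s=pickle.load(open("w1.pkl","rb"));im=cv2.imread("pics/w1.png")
hsv=cv2.cvtColor(im,cv2.COLOR_BGR2HSV)
m=cv2.inRange(hsv,(18,120,120),(35,255,255))
n,l,st,c=cv2.connectedComponentsWithStats(m)
for i in range(1,n):
    if 100<st[i,4]<1500 and c[i][1]<320: print(c[i],st[i],plane("wrist",*c[i],55,s))
a=cv2.resize(im[195:250,270:325],(400,400),interpolation=cv2.INTER_NEAREST)
b=cv2.resize(im[160:215,448:503],(400,400),interpolation=cv2.INTER_NEAREST)
cv2.imwrite("pics/w1c.png",np.hstack([a,b]))
print("bar ends",plane("wrist",406,106,81,s),plane("wrist",372,176,81,s))
```

```text
[307.1 110.4] [293  96  29  29 593] [ 434.6 -231.7   55. ]
[296.2 221.3] [287 204  20  29 315] [ 498.5 -327.6   55. ]
[337.2 289.9] [325 267  29  42 791] [ 585.3 -360.1   55. ]
bar ends [ 504. -169.   81.] [ 523.6 -238.3   81. ]
```

View pics/w1c.png

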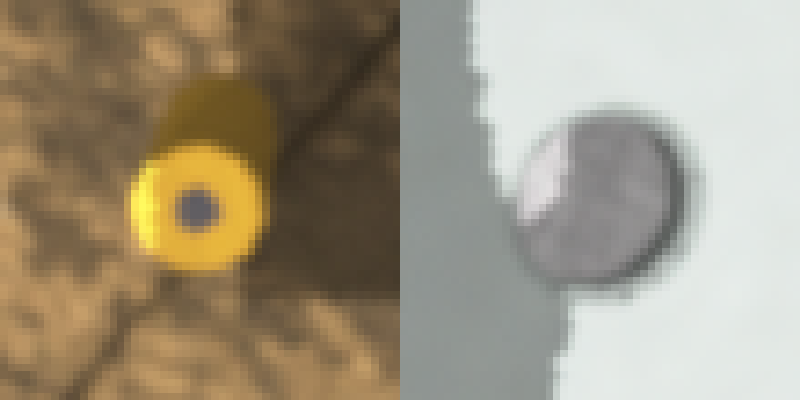

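Run:
```python
from h import *
import pickle
np.set_printoptions(precision=1,suppress=True)
s=pickle.load(open("w1.pkl","rb"))
b=plane("wrist",296.8,223.2,55,s);h=plane("wrist",475.4,187.2,80.5,s);print(b,h)
R=s["tool_rot"];print("tool delta to blank",R.T@(b-s["eef_pos"]))
```

```text
[ 500.4 -328.8   55. ] [ 610.  -179.2   80.5]
tool delta to blank [-27.2  25.2 217.7]
```

Call:
{"op": "jog_arm", "data": {
  "targets": [
    [0.6,[-13.5,12.5,55],[0,0,0]],
    [0.6,[-13.5,12.5,55],[0,0,0]],
    [0.6,[0,0,52],[0,0,0]],
    [0.6,[0,0,0],[0,0,0]]
  ]
}}

```text
t: 4.08
eef_pos: [502.5, -322.4, 105.2]
tool_rot: [[0.759, 0.651, 0.001], [0.651, -0.759, 0.006], [0.005, -0.004, -1.0]]
force: [-0.6, 0.2, 0.9]
width: 0.601
```

Run:
```python
from h import *
np.set_printoptions(precision=2,suppress=True)
s=r.get_state();im=r.capture("wrist");cv2.imwrite("pics/w2.png",im[100:480])
print(s["eef_pos"],s["tool_rot"])
import pickle;pickle.dump(s,open("w2.pkl","wb"))
print(proj("wrist",[500,-328,55],s))
```

```text
[ 502.47 -322.44  105.25] [[ 0.76  0.65  0.  ]
 [ 0.65 -0.76  0.01]
 [ 0.   -0.   -1.  ]]
[312.91 253.47]
```

View pics/w2.png

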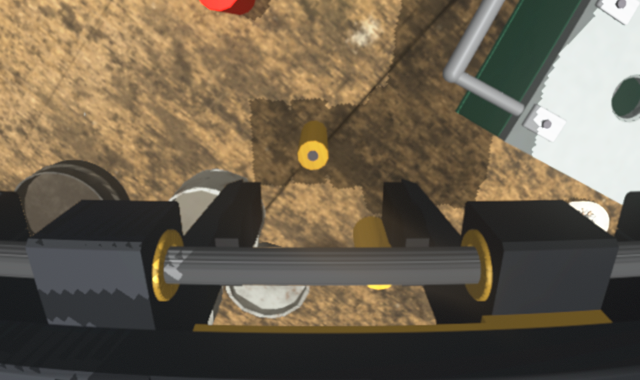

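Run:
```python
from h import *
import pickle
np.set_printoptions(precision=2,suppress=True)
s=pickle.load(open("w2.pkl","rb"));im=cv2.imread("pics/w2.png")
hsv=cv2.cvtColor(im,cv2.COLOR_BGR2HSV)
m=cv2.inRange(hsv,(15,120,150),(35,255,255))[120:180,280:345]
n,l,st,c=cv2.connectedComponentsWithStats(m)
for i in range(1,n): print(c[i]+[280,220],st[i])
gray=cv2.cvtColor(im,cv2.COLOR_BGR2GRAY)[148:163,305:321];print(gray)
b=plane("wrist",313,255.2,55,s);print(b,s["tool_rot"].T@(b-s["eef_pos"]))
```

```text
[312.54 254.7 ] [ 17  20  32  30 643]
[[187 187 186 187 189 192 193 193 194 194 195 194 193 192 192 194]
 [187 187 187 185 187 189 188 187 189 188 192 194 194 192 191 194]
 [186 187 186 185 179 172 163 162 162 162 175 189 193 192 191 193]
 [186 186 187 177 152 126 117 117 116 116 134 170 189 192 192 191]
 [186 186 181 157 123 104 101 102 102 101 108 137 173 189 192 191]
 [187 184 168 133 108 103 103 103 104 103 102 113 147 181 191 191]
 [186 181 153 118 105 104 104 103 104 103 103 104 126 172 189 191]
 [186 181 150 115 104 104 104 104 104 104 103 102 118 163 186 191]
 [187 182 152 117 104 103 104 104 103 104 104 102 118 162 186 190]
 [186 181 158 123 105 102 103 104 104 104 103 104 124 167 187 190]
 [186 183 166 136 111 103 103 102 104 104 105 113 143 179 191 190]
 [187 185 181 162 135 114 106 104 105 110 122 143 169 187 192 191]
 [187 186 185 180 165 144 133 128 128 139 159 179 187 192 191 191]
 [187 186 184 185 184 178 171 166 166 177 185 189 191 191 192 190]
 [188 186 185 184 185 185 183 182 184 188 190 190 190 190 191 191]]
[ 500.78 -328.84   55.  ] [-5.68  3.98 50.2 ]
```

Call:
{"op": "jog_arm", "data": {
  "targets": [
    [0.6,[-5.7,4,10],[0,0,0]],
    [0.6,[0,0,35],[0,0,0]],
    [0.6,[0,0,33],[0,0,0]],
    [0.6,[0,0,0],[0,0,0]]
  ],
  "grip_force": 25
}}

```text
t: 4.62
eef_pos: [510.2, -336.2, 37.3]
tool_rot: [[0.758, 0.652, 0.021], [0.652, -0.758, -0.008], [0.011, 0.019, -1.0]]
force: [-0.6, -0.3, 0.8]
width: 0.602
```

Run:
```python
from h import *
np.set_printoptions(precision=3,suppress=True)
s=r.get_state();print(s);
cv2.imwrite("pics/w3.png",r.capture("wrist"))
s=r.get_state();print(s["eef_pos"]);
```

```text
{'t': 4.625, 'joint_positions': array([ 0.405,  0.924,  0.186,  1.765, -0.345,  0.463,  1.536]), 'joint_vel': array([-0.003, -0.059,  0.02 , -0.035,  0.002,  0.007, -0.001]), 'joint_efforts': array([  0.158, -53.31 ,   4.193,  -8.557,  -0.044,  -0.209,   0.035]), 'eef_pos': array([ 510.239, -336.188,   37.346]), 'tool_rot': array([[ 0.758,  0.652,  0.021],
       [ 0.652, -0.758, -0.008],
       [ 0.011,  0.019, -1.   ]]), 'force': array([-0.587, -0.336,  0.79 ]), 'torque': array([-0.023,  0.082, -0.069]), 'width': 0.6018828825991147}
[ 511.296 -337.099   38.813]
```

View pics/w3.png

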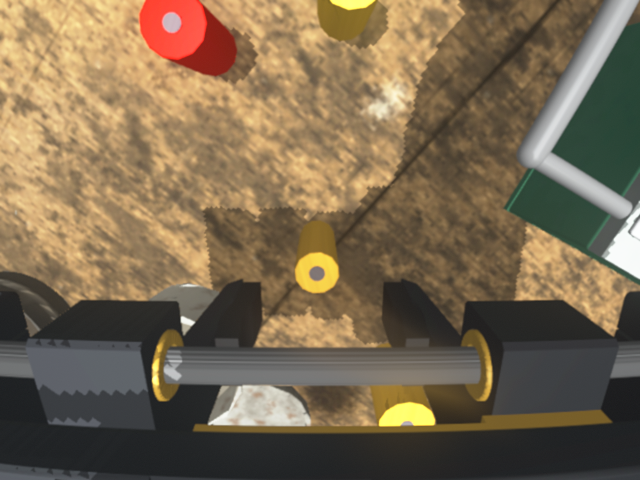

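Call:
{"op": "jog_arm", "data": {
  "targets": [
    [0.6,[0,0,0],[0,0,0]],
    [0.6,[0,0,0],[0,0,0]]
  ]
}}

```text
t: 4.92
eef_pos: [513.3, -338.7, 42.6]
tool_rot: [[0.758, 0.651, 0.028], [0.652, -0.758, -0.013], [0.013, 0.028, -1.0]]
force: [0.4, 0.1, -0.5]
width: 0.6
```

Run:
```python
from h import *
np.set_printoptions(precision=3,suppress=True)
s=r.get_state();print(s);
cv2.imwrite("pics/s3.png",r.capture("side"))
cv2.imwrite("pics/t3.png",r.capture("top"))
s=r.get_state();print(s["eef_pos"]);
```

```text
{'t': 4.925, 'joint_positions': array([ 0.405,  0.916,  0.189,  1.761, -0.344,  0.465,  1.536]), 'joint_vel': array([-0.003, -0.018,  0.004, -0.008,  0.002,  0.005, -0.004]), 'joint_efforts': array([  0.045, -54.852,   4.404,  -8.941,  -0.01 ,  -0.033,   0.001]), 'eef_pos': array([ 513.321, -338.735,   42.584]), 'tool_rot': array([[ 0.758,  0.651,  0.028],
       [ 0.652, -0.758, -0.013],
       [ 0.013,  0.028, -1.   ]]), 'force': array([ 0.357,  0.076, -0.533]), 'torque': array([-0.006,  0.062, -0.012]), 'width': 0.5998501429463646}
[ 513.164 -338.623   42.21 ]
```

View pics/s3.png

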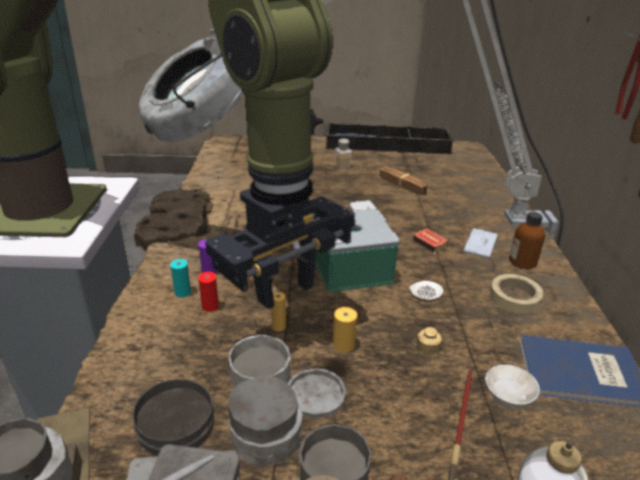

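View pics/t3.png

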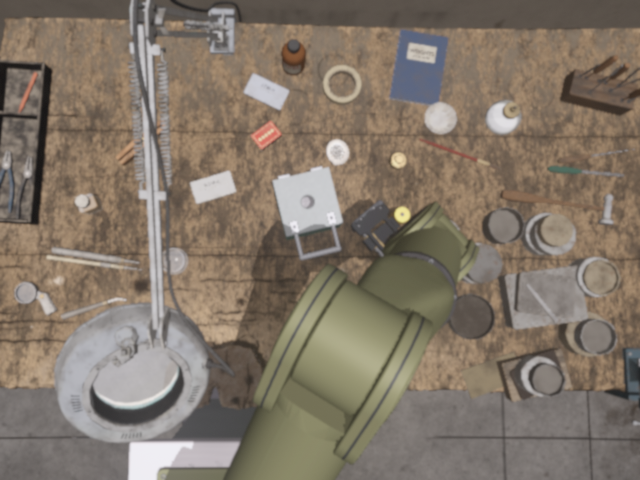

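```bash
cat >> h.py <<'E'
from scipy.spatial.transform import Rotation as Ro
def togo(X,Rt=None,s=None):
    s=s or r.get_state();R=s["tool_rot"]
    w=np.zeros(3) if Rt is None else Ro.from_matrix(R.T@Rt).as_rotvec()
    print("at",np.round(s["eef_pos"],1),"shift",np.round(R.T@(np.array(X)-s["eef_pos"]),1),"turn",np.round(w,3),"f",np.round(s["force"],1),"w",round(s["width"],3),"t",s["t"])
def down(az):
    a=np.radians(az);x=np.array([np.cos(a),np.sin(a),0]);z=np.array([0,0,-1.]);return np.c_[x,np.cross(z,x),z]
E
python3 - <<'E'
from h import *
togo([500.8,-328.8,26],down(40.7))
E
```

```text
at [ 513.2 -338.6   42.2] shift [ -3.2 -16.   15.7] turn [ 0.028 -0.013 -0.001] f [-0.3  0.5  0.6] w 0.597 t 5.025
```

Call:
{"op": "jog_arm", "data": {
  "targets": [
    [0.6,[-3.2,-16,0],[0.028,-0.013,0]],
    [0.6,[0,0,8],[0,0,0]],
    [0.6,[0,0,0],[0,0,0]]
  ]
}}

```text
t: 5.4
eef_pos: [499.3, -327.4, 33.6]
tool_rot: [[0.758, 0.652, -0.002], [0.652, -0.758, 0.001], [-0.001, -0.002, -1.0]]
force: [0.8, 0.3, -0.0]
width: 0.599
```

Run:
```python
from h import *
togo([500.8,-328.8,26],down(40.7))
```

```text
at [ 499.3 -327.4   33.6] shift [0.2 2.  7.6] turn [-0.002  0.001 -0.   ] f [ 0.8  0.3 -0. ] w 0.599 t 5.4
```

Call:
{"op": "jog_arm", "data": {
  "targets": [
    [0.6,[0,2,7.5],[0,0,0]],
    [0.6,[0,0,0],[0,0,0]],
    [0.3,[0,0,0],[0,0,0]],
    [0.2,[0,0,0],[0,0,0]],
    [0,[0,0,0],[0,0,0]],
    [0,[0,0,0],[0,0,0]],
    [0,[0,0,0],[0,0,0]]
  ]
}}

```text
t: 6.28
eef_pos: [500.8, -329.3, 25.2]
tool_rot: [[0.758, 0.652, -0.002], [0.652, -0.758, 0.001], [-0.001, -0.002, -1.0]]
force: [0.1, -0.2, -1.9]
width: 0.214
```

Run:
```python
from h import *
togo([500.8,-328.8,26],down(40.7))
cv2.imwrite("pics/w4.png",r.capture("wrist")[150:480])
```

```text
at [ 500.8 -329.3   25.2] shift [ 0.4 -0.4 -0.8] turn [-0.002  0.001 -0.   ] f [ 0.1 -0.2 -1.9] w 0.214 t 6.275
```

View pics/w4.png

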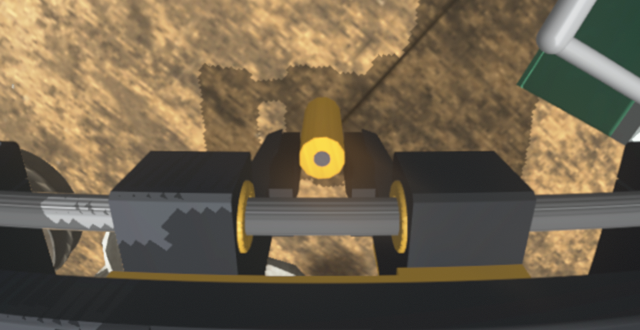

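Run:
```python
from h import *
s=r.get_state();print(s["width"]);b=plane("wrist",322,307.5,55,s);print(proj("wrist",s["eef_pos"]+[0,0,30],s),b,s["tool_rot"].T@(b-s["eef_pos"]))
```

```text
0.21612382544517042
[322.05572284 308.82695156] [ 500.35139506 -328.92208173   55.        ] [ -0.05750956  -0.58957509 -29.80825997]
```

Call:
{"op": "jog_arm", "data": {
  "targets": [
    [0,[0,0,-10],[0,0,0]],
    [0,[0,0,-25],[0,0,0]],
    [0,[0,0,-35],[0,0,0]],
    [0,[0,0,-35],[0,0,0]],
    [0,[0,0,-10],[0,0,0]],
    [0,[0,0,0],[0,0,0]]
  ]
}}

```text
t: 7.08
eef_pos: [500.6, -329.1, 145.0]
tool_rot: [[0.758, 0.652, -0.003], [0.652, -0.758, 0.002], [-0.001, -0.003, -1.0]]
force: [-0.3, 0.3, -0.1]
width: 0.215
```

Run:
```python
from h import *
togo([610,-179,140],down(40.7))
```

```text
at [ 500.6 -329.1  145. ] shift [180.8 -42.5   4.9] turn [-0.003  0.001 -0.001] f [-0.3  0.3 -0.1] w 0.215 t 7.075
```

Call:
{"op": "jog_arm", "data": {
  "targets": [
    [0,[27,-6,0],[0,0,0]],
    [0,[27,-6,0],[0,0,0]],
    [0,[27,-6,0],[0,0,0]],
    [0,[27,-6,0],[0,0,0]],
    [0,[20,-5,0],[0,0,0]],
    [0,[10,-3,0],[0,0,0]],
    [0,[0,0,0],[0,0,0]],
    [0,[0,0,0],[0,0,0]]
  ]
}}

```text
t: 8.07
eef_pos: [580.3, -211.7, 135.6]
tool_rot: [[0.761, 0.648, -0.018], [0.648, -0.761, 0.006], [-0.01, -0.016, -1.0]]
force: [-0.8, 0.3, -0.5]
width: 0.212
```

Run:
```python
from h import *
import pickle
togo([610,-179,140],down(40.7))
s=r.get_state();pickle.dump(s,open("w5.pkl","wb"));im=r.capture("wrist");cv2.imwrite("pics/w5f.png",im);cv2.imwrite("pics/w5.png",im[100:480])
p=proj("wrist",[610,-179.2,80.5],s);print(p)
u,v=map(int,p)
cv2.imwrite("pics/w5c.png",cv2.resize(im[v-35:v+35,u-35:u+35],(560,560),interpolation=cv2.INTER_NEAREST));print(u-35,v-35)
```

```text
at [ 580.3 -211.7  135.6] shift [43.8 -5.7 -4.8] turn [-0.016  0.01  -0.005] f [-0.8  0.3 -0.5] w 0.212 t 8.075
[391.67182191 240.06340741]
356 205
```

View pics/w5.png

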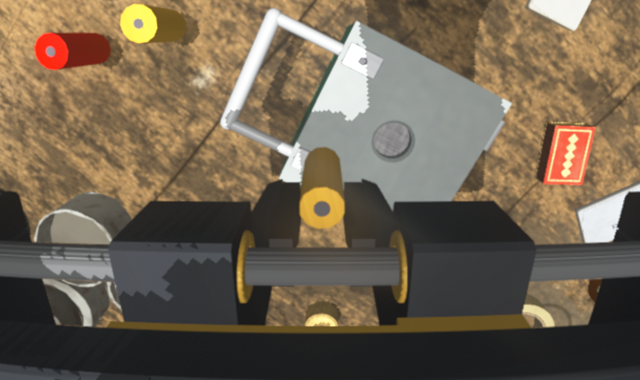

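View pics/w5c.png

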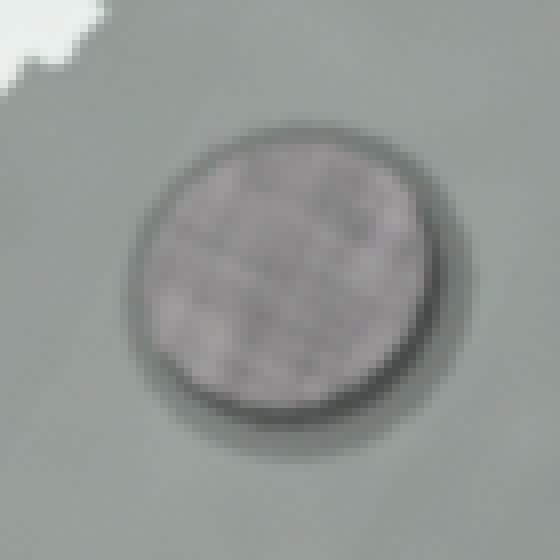

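Run:
```python
from h import *
import pickle
s=pickle.load(open("w5.pkl","rb"));h=plane("wrist",392.8,240.9,80.5,s);print(h)
R=down(40.7);T=h+0.6*R[:,1];T[2]=122;togo(T,R)
```

```text
[ 610.92640733 -179.13452617   80.5       ]
at [ 580.3 -211.7  135.7] shift [44.6 -4.2 13.3] turn [-0.016  0.01  -0.005] f [-1.4 -0.5 -1.5] w 0.21 t 8.125
```

Call:
{"op": "jog_arm", "data": {
  "targets": [
    [0,[15,-1.4,3],[-0.016,0.01,-0.005]],
    [0,[15,-1.4,3],[0,0,0]],
    [0,[10,-1,0],[0,0,0]],
    [0,[4,0,0],[0,0,0]],
    [0,[0,0,0],[0,0,0]],
    [0,[0,0,0],[0,0,0]]
  ]
}}

```text
t: 8.88
eef_pos: [613.2, -178.9, 129.3]
tool_rot: [[0.759, 0.651, 0.002], [0.651, -0.759, -0.001], [0.001, 0.002, -1.0]]
force: [-0.1, -0.5, -0.8]
width: 0.213
```

Run:
```python
from h import *
R=down(40.7);T=[611.2,-179.5,112];togo(T,R)
```

```text
at [ 613.2 -178.9  129.3] shift [-1.9 -0.9 17.3] turn [ 0.002 -0.001 -0.001] f [-0.1 -0.5 -0.8] w 0.213 t 8.875
```

Call:
{"op": "jog_arm", "data": {
  "targets": [
    [0,[-1.9,-0.9,6],[0.002,-0.001,0]],
    [0,[0,0,6],[0,0,0]],
    [0,[0,0,5],[0,0,0]],
    [0,[0,0,0],[0,0,0]]
  ]
}}

```text
t: 9.38
eef_pos: [609.9, -180.6, 110.8]
tool_rot: [[0.76, 0.65, -0.002], [0.65, -0.76, -0.0], [-0.002, -0.001, -1.0]]
force: [1.2, -0.1, -0.7]
width: 0.213
```

Run:
```python
from h import *
R=down(40.7);T=[611.2,-179.5,85];togo(T,R)
im=r.capture("wrist");cv2.imwrite("pics/w6.png",cv2.resize(im[180:340,220:440],None,fx=3,fy=3))
im=r.capture("side");cv2.imwrite("pics/s6.png",cv2.resize(im[190:290,270:410],None,fx=5,fy=5))
```

```text
at [ 609.9 -180.6  110.8] shift [ 1.7 -0.  25.8] turn [-0.001  0.002 -0.003] f [ 1.2 -0.1 -0.7] w 0.213 t 9.375
```

View pics/w6.png

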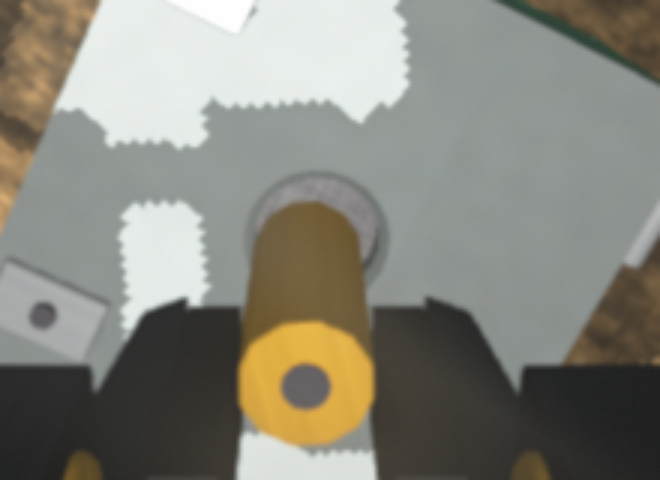

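View pics/s6.png

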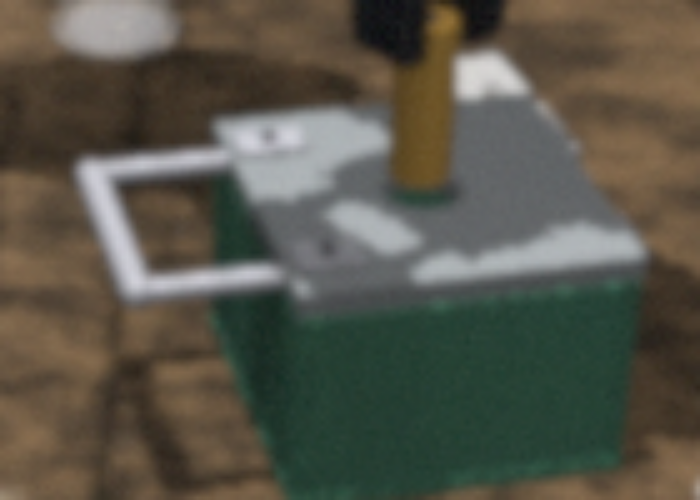

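Call:
{"op": "jog_arm", "data": {
  "targets": [
    [0,[1.7,0,0],[-0.001,0.002,0]],
    [0,[0,0,4],[0,0,0]],
    [0,[0,0,4],[0,0,0]],
    [0,[0,0,0],[0,0,0]]
  ]
}}

```text
t: 9.98
eef_pos: [612.2, -179.5, 103.2]
tool_rot: [[0.76, 0.65, 0.002], [0.65, -0.76, -0.0], [0.002, 0.002, -1.0]]
force: [-0.2, -0.7, -1.7]
width: 0.216
```

Run:
```python
from h import *
R=down(40.7);T=[611.2,-179.5,85];togo(T,R)
im=r.capture("side");cv2.imwrite("pics/s7.png",cv2.resize(im[190:290,270:410],None,fx=5,fy=5))
im=r.capture("wrist");cv2.imwrite("pics/w7.png",cv2.resize(im[180:340,220:440],None,fx=3,fy=3))
```

```text
at [ 612.2 -179.5  103.2] shift [-0.8 -0.7 18.2] turn [ 0.002 -0.002 -0.003] f [-0.2 -0.7 -1.7] w 0.216 t 9.975
```

View pics/w7.png

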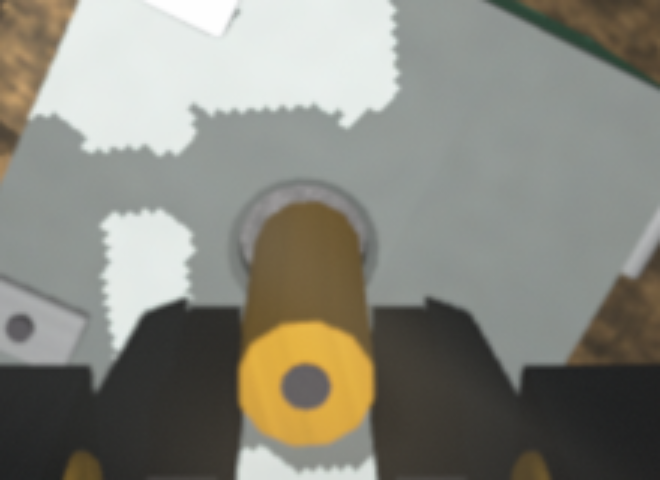

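Call:
{"op": "jog_arm", "data": {
  "targets": [
    [0,[-0.6,-0.5,3],[0.002,-0.002,0]],
    [0,[0,0,4],[0,0,0]],
    [0,[0,0,4],[0,0,0]],
    [0,[0,0,0],[0,0,0]]
  ]
}}

```text
t: 10.58
eef_pos: [611.5, -179.7, 91.8]
tool_rot: [[0.76, 0.65, -0.0], [0.65, -0.76, -0.0], [-0.0, 0.0, -1.0]]
force: [0.5, 0.0, -1.0]
width: 0.211
```

Run:
```python
from h import *
R=down(40.7);T=[611.2,-179.5,85];togo(T,R)
im=r.capture("side");cv2.imwrite("pics/s8.png",cv2.resize(im[190:290,270:410],None,fx=5,fy=5))
```

```text
at [ 611.5 -179.7   91.8] shift [-0.1 -0.4  6.8] turn [ 0.     0.    -0.003] f [ 0.5  0.  -1. ] w 0.211 t 10.575
```

View pics/s8.png

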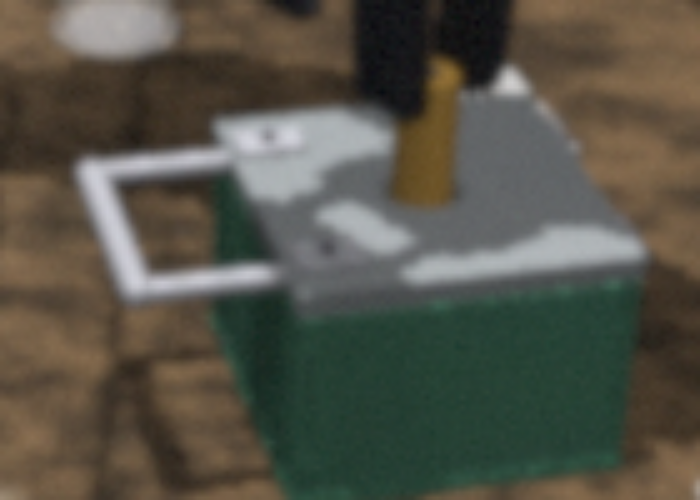

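Call:
{"op": "jog_arm", "data": {
  "targets": [
    [0,[0,-0.3,3],[0,0,0]],
    [0,[0,0,3.5],[0,0,0]],
    [0,[0,0,0],[0,0,0]],
    [0.35,[0,0,0],[0,0,0]],
    [0.45,[0,0,0],[0,0,0]],
    [0.45,[0,0,0],[0,0,0]],
    [0.45,[0,0,0],[0,0,0]]
  ]
}}

```text
t: 11.5
eef_pos: [612.1, -179.8, 85.7]
tool_rot: [[0.76, 0.65, 0.002], [0.65, -0.76, -0.001], [0.001, 0.002, -1.0]]
force: [-0.3, -0.9, -0.3]
width: 0.448
```

Run:
```python
from h import *
R=down(40.7);T=[611.2,-179.5,85];togo(T,R)
a=cv2.resize(r.capture("side")[190:290,270:410],(560,400))
im=r.capture("wrist")
cv2.imwrite("pics/s9.png",a);cv2.imwrite("pics/w9.png",im)
```

```text
at [ 612.1 -179.8   85.7] shift [-0.5 -0.8  0.7] turn [ 0.002 -0.001 -0.003] f [-0.3 -0.9 -0.3] w 0.448 t 11.5
```

View pics/s9.png

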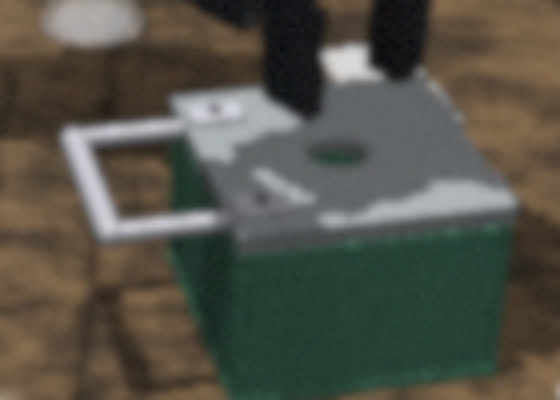

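View pics/w9.png

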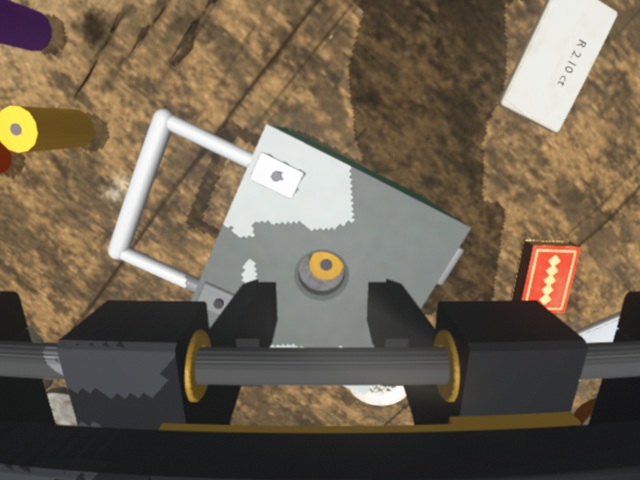

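Run:
```python
from h import *
s=r.get_state();np.set_printoptions(precision=1,suppress=True)
a=plane("wrist",163,119,76,s);b=plane("wrist",119,248,76,s);h=plane("wrist",322,273,80.5,s);print(a,b,h,(a+b)/2)
for p,q in ((a,b),(plane("top",302,257,76),plane("top",340,247,76)),(plane("top",276,181,80),plane("top",327,168,80))):
    d=p-q;print(np.degrees(np.arctan2(-d[0],d[1])),np.linalg.norm(d))
```

```text
[ 504.7 -169.5   76. ] [ 522.7 -238.1   76. ] [ 610.7 -178.2   80.5] [ 513.7 -203.8   76. ]
14.73200982168174 70.92248962206197
15.228531242508634 74.30958883097469
15.149114487668076 100.23237122887011
```

Call:
{"op": "jog_arm", "data": {
  "targets": [
    [0.4,[0,0,-30],[0,0,0]],
    [0.4,[0,0,-20],[0,0,0.15]],
    [0.4,[0,0,0],[0,0,0.15]],
    [0.4,[0,0,0],[0,0,0.15]],
    [0.4,[0,0,0],[0,0,0]]
  ]
}}

```text
t: 12.22
eef_pos: [611.9, -179.6, 137.3]
tool_rot: [[0.97, 0.243, 0.002], [0.243, -0.97, -0.0], [0.001, 0.001, -1.0]]
force: [0.5, -0.1, 0.1]
width: 0.401
```

Run:
```python
from h import *
R=down(15);togo([512.5,-204.7,115],R);print(r.get_state()["joint_positions"].round(2))
```

```text
at [ 611.9 -179.6  137.3] shift [-102.6    0.2   22.2] turn [ 0.001 -0.001 -0.017] f [ 0.5 -0.1  0.1] w 0.401 t 12.225
[-0.02  0.85  0.45  1.62 -0.48  0.79  0.88]
```

Call:
{"op": "jog_arm", "data": {
  "targets": [
    [0.4,[-30,0,4],[0,0,-0.017]],
    [0.4,[-30,0,4],[0,0,0]],
    [0.4,[-25,0,4],[0,0,0]],
    [0.4,[-12,0,4],[0,0,0]],
    [0.4,[-4,0,0],[0,0,0]],
    [0.4,[0,0,0],[0,0,0]],
    [0.4,[0,0,0],[0,0,0]]
  ]
}}

```text
t: 13.1
eef_pos: [515.0, -205.5, 120.5]
tool_rot: [[0.961, 0.277, 0.005], [0.277, -0.961, -0.0], [0.005, 0.002, -1.0]]
force: [0.3, -0.0, 0.6]
width: 0.401
```

Run:
```python
from h import *
R=down(15);togo([512.5,-204.7,115],R);s=r.get_state();print(s["joint_positions"].round(2))
im=r.capture("wrist");cv2.imwrite("pics/w10.png",im)
import pickle;pickle.dump(s,open("w10.pkl","wb"))
```

```text
at [ 515.  -205.5  120.5] shift [-2.2 -1.5  5.5] turn [ 0.002 -0.005  0.019] f [ 0.3 -0.   0.6] w 0.401 t 13.1
[ 0.08  0.77  0.37  1.89 -0.49  0.57  1.06]
```

View pics/w10.png

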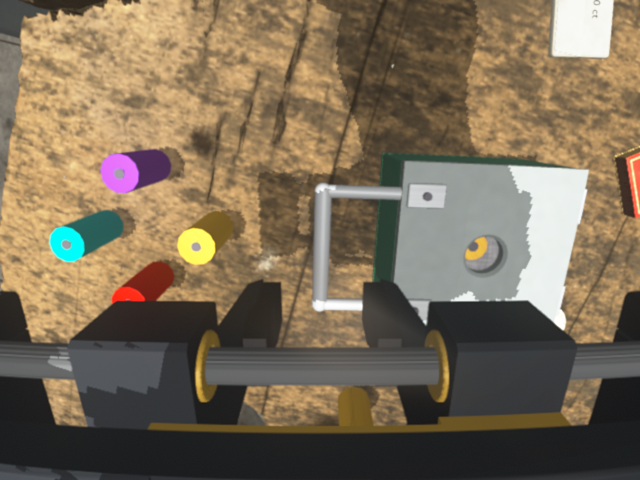

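Run:
```python
from h import *
import pickle
s=pickle.load(open("w10.pkl","rb"))
a=plane("wrist",322,189,76,s);b=plane("wrist",319.5,305,76,s);d=a-b
print(a,b,(a+b)/2,np.linalg.norm(d),np.degrees(np.arctan2(-d[0],d[1])))
m=(a+b)/2;m[2]=57;togo(m,down(np.degrees(np.arctan2(-d[0],d[1]))))
```

```text
[ 504.52009027 -168.46130498   76.        ] [ 523.6609469  -240.41978224   76.        ] [ 514.09051859 -204.44054361   76.        ] 74.46069326653706 14.895676875596354
at [ 515.1 -205.6  120.6] shift [-1.  -1.5 63.6] turn [ 0.002 -0.005  0.021] f [-0.2  0.6  0. ] w 0.403 t 13.15
```

Call:
{"op": "jog_arm", "data": {
  "targets": [
    [0.4,[-1,-1.5,10],[0.002,-0.005,0.02]],
    [0.4,[0,0,18],[0,0,0]],
    [0.4,[0,0,18],[0,0,0]],
    [0.4,[0,0,10],[0,0,0]],
    [0.4,[0,0,5],[0,0,0]],
    [0.4,[0,0,0],[0,0,0]]
  ],
  "grip_force": 20
}}

```text
t: 13.9
eef_pos: [515.5, -202.9, 55.7]
tool_rot: [[0.966, 0.258, 0.0], [0.258, -0.966, 0.0], [0.0, -0.0, -1.0]]
force: [1.0, -0.5, 0.0]
width: 0.399
```

Run:
```python
from h import *
togo([514,-204.4,57],down(15));s=r.get_state();print(s["joint_positions"].round(2))
im=r.capture("wrist");cv2.imwrite("pics/w11.png",im)
```

```text
at [ 515.5 -202.9   55.7] shift [-1.9  1.1 -1.3] turn [-0.    -0.    -0.001] f [ 1.  -0.5  0. ] w 0.399 t 13.9
[ 0.12  0.87  0.29  1.92 -0.55  0.44  1.09]
```

View pics/w11.png

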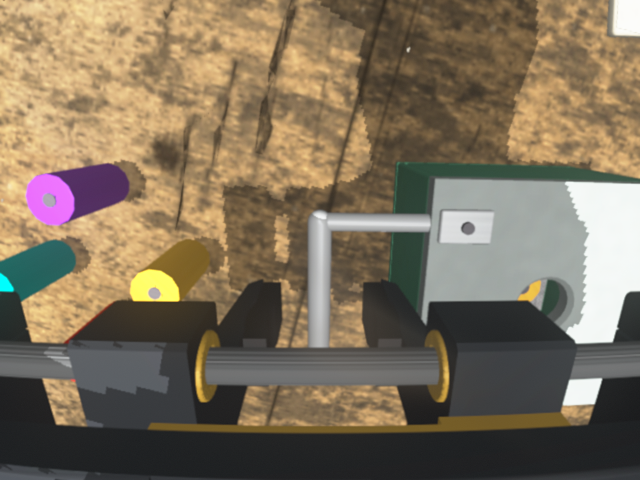

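Call:
{"op": "jog_arm", "data": {
  "targets": [
    [0.25,[-1.2,0.8,0],[0,0,0]],
    [0.1,[0,0,0],[0,0,0]],
    [0,[0,0,0],[0,0,0]],
    [0,[0,0,0],[0,0,0]],
    [0,[0,0,0],[0,0,0]]
  ],
  "grip_force": 20
}}

```text
t: 14.58
eef_pos: [515.0, -205.0, 59.3]
tool_rot: [[0.966, 0.257, 0.003], [0.257, -0.966, -0.0], [0.003, 0.001, -1.0]]
force: [-2.2, 1.9, 6.8]
width: 0.004
```

Run:
```python
from h import *
togo([514,-204.4,57],down(15))
im=r.capture("top");cv2.imwrite("pics/t11.png",im[100:400,200:500])
```

```text
at [ 515.  -205.    59.3] shift [-0.8 -0.8  2.3] turn [ 0.001 -0.003 -0.002] f [-2.2  1.9  6.8] w 0.004 t 14.575
```

Run:
```python
from h import *
a=r.capture("wrist");b=r.capture("side")
cv2.imwrite("pics/w12.png",a);cv2.imwrite("pics/s12.png",cv2.resize(b[180:330,170:420],(800,480)))
togo([514,-204.4,57],down(15))
```

```text
at [ 515.  -205.    59.2] shift [-0.8 -0.8  2.2] turn [ 0.001 -0.003 -0.002] f [-2.   0.9 10.7] w 0.006 t 14.725
```

View pics/w12.png

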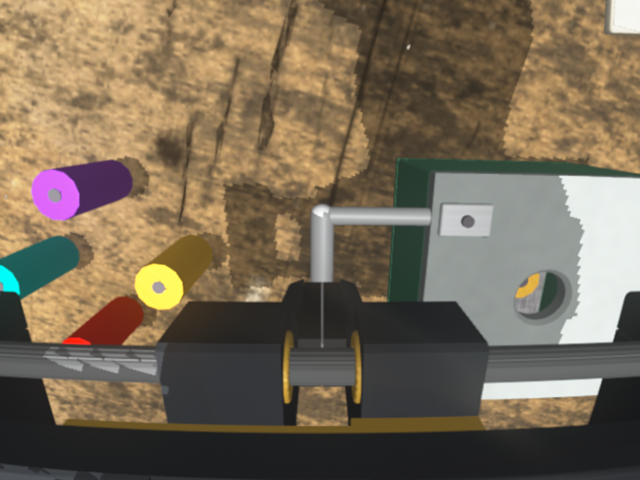

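View pics/s12.png

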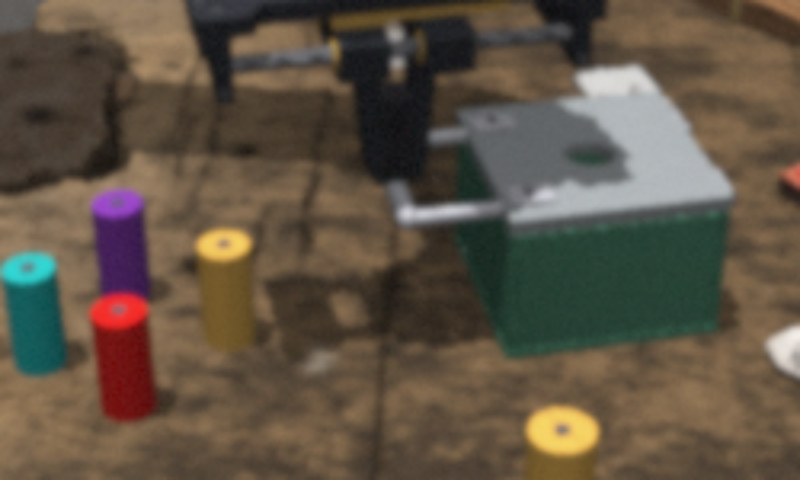

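Run:
```python
from h import *
s=r.get_state();R=s["tool_rot"]
for z in (0,-10,-20,-30,-45):
    print(z,[proj("wrist",s["eef_pos"]+R@np.array([0,y,z]),s).round(0) for y in (-9,0,9)])
for z in (0,-10,-20,-30): print(z,((proj("side",s["eef_pos"]+R@np.array([0,-0,z]))-[170,180])*3.2).round(0),((proj("side",s["eef_pos"]+R@np.array([-10,-9,z]))-[170,180])*3.2).round(0))
a=cv2.imread("pics/w12.png");cv2.imwrite("pics/w12c.png",cv2.resize(a[190:400,240:400],None,fx=3.5,fy=2.8))
```

```text
0 [array([322., 263.]), array([322., 281.]), array([322., 297.])]
-10 [array([322., 271.]), array([322., 289.]), array([322., 306.])]
-20 [array([322., 279.]), array([322., 298.]), array([322., 316.])]
-30 [array([322., 289.]), array([322., 309.]), array([322., 328.])]
-45 [array([322., 306.]), array([322., 327.]), array([322., 348.])]
0 [391. 209.] [368. 202.]
-10 [391. 191.] [367. 184.]
-20 [391. 174.] [367. 167.]
-30 [391. 156.] [367. 149.]
```

View pics/w12c.png

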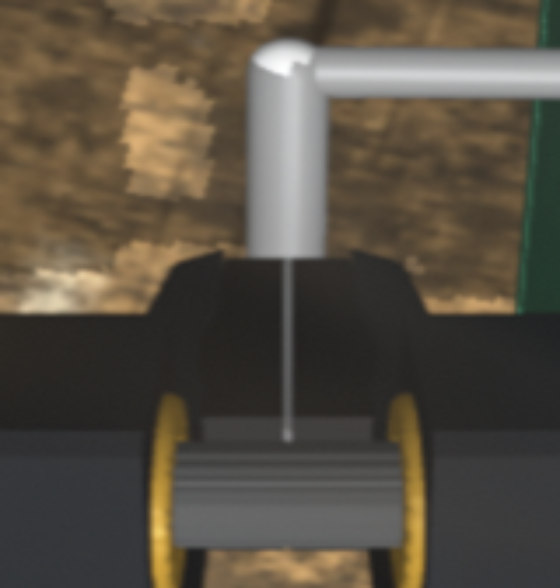

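Call:
{"op": "jog_arm", "data": {
  "targets": [
    [0,[0,0,-6],[0,0,0]],
    [0.4,[0,0,-4],[0,0,0]],
    [0.4,[0,0,0],[0,0,0]],
    [0.4,[0,0,0],[0,0,0]],
    [0.4,[-0.8,-0.8,8],[0,0,0]],
    [0.4,[0,0,10],[0,0,0]],
    [0.4,[0,0,6],[0,0,0]],
    [0.4,[0,0,0],[0,0,0]]
  ]
}}

```text
t: 15.72
eef_pos: [513.9, -204.0, 43.3]
tool_rot: [[0.966, 0.257, 0.003], [0.257, -0.966, -0.0], [0.003, 0.001, -1.0]]
force: [1.1, -0.3, 0.3]
width: 0.399
```

Run:
```python
from h import *
togo([514,-204.4,42],down(15))
b=r.capture("side");a=r.capture("wrist")
cv2.imwrite("pics/s13.png",cv2.resize(b[180:330,170:420],(800,480)));cv2.imwrite("pics/w13.png",a)
```

```text
at [ 513.9 -204.    43.3] shift [0.  0.4 1.3] turn [ 0.001 -0.003 -0.002] f [ 1.1 -0.3  0.3] w 0.399 t 15.725
```

View pics/s13.png

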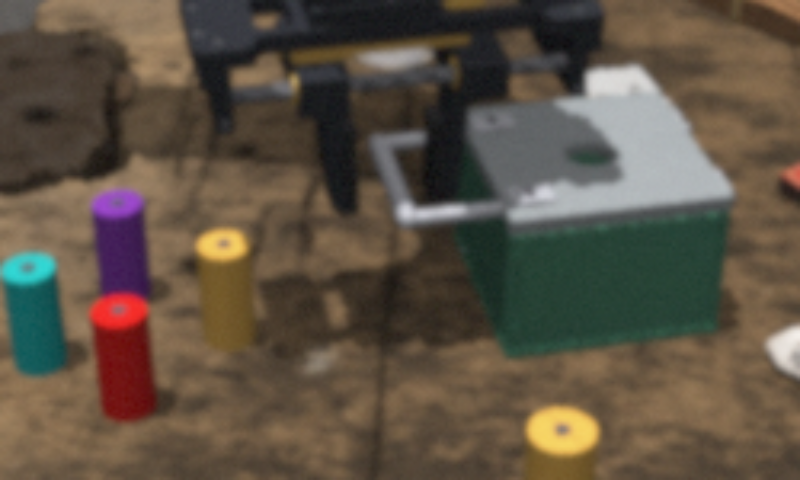

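View pics/w13.png

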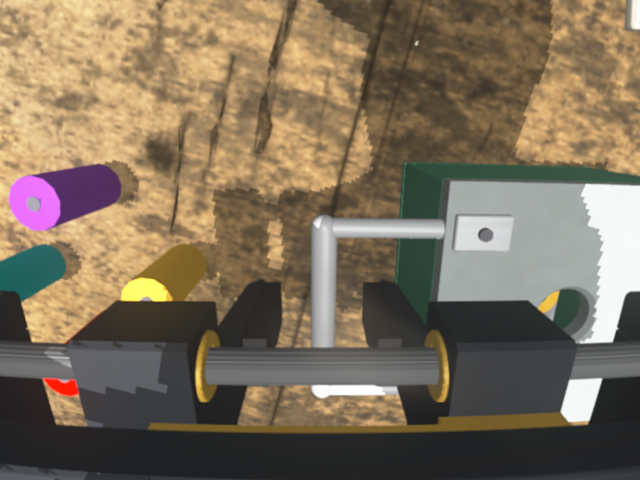

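Call:
{"op": "jog_arm", "data": {
  "targets": [
    [0.4,[0,0.4,4],[0,0,0]],
    [0.25,[0,0,0],[0,0,0]],
    [0.1,[0,0,0],[0,0,0]],
    [0,[0,0,0],[0,0,0]],
    [0,[0,0,0],[0,0,0]],
    [0,[0,0,0],[0,0,0]]
  ],
  "grip_force": 25
}}

```text
t: 16.58
eef_pos: [514.8, -204.9, 40.2]
tool_rot: [[0.966, 0.257, 0.005], [0.257, -0.966, -0.001], [0.004, 0.002, -1.0]]
force: [0.5, 0.5, -0.7]
width: 0.104
```

Run:
```python
from h import *
togo([514,-204.4,39],down(15))
```

```text
at [ 514.8 -204.9   40.2] shift [-0.7 -0.7  1.2] turn [ 0.002 -0.004 -0.002] f [ 0.5  0.5 -0.7] w 0.104 t 16.575
```

Call:
{"op": "jog_arm", "data": {
  "targets": [
    [0,[0.4,0,-6],[0,0,0]],
    [0,[0.4,0,-6.4],[0,0,0]],
    [0,[1.8,0,-12.3],[0,0,0]],
    [0,[2.7,0,-12.1],[0,0,0]],
    [0,[0,0,0],[0,0,0]]
  ]
}}

```text
t: 17.2
eef_pos: [520.6, -203.4, 80.0]
tool_rot: [[0.966, 0.257, 0.006], [0.257, -0.966, -0.002], [0.005, 0.003, -1.0]]
force: [-0.3, -1.1, -1.5]
width: 0.1
```

Run:
```python
from h import *
togo([514,-204.4,39],down(15));print(r.get_state()["torque"].round(2))
a=r.capture("wrist");cv2.imwrite("pics/w14.png",a)
```

```text
at [ 520.6 -203.4   80. ] shift [-6.8 -0.9 41. ] turn [ 0.003 -0.005 -0.002] f [-0.3 -1.1 -1.5] w 0.1 t 17.2
[-0.13  0.04 -0.01]
```

View pics/w14.png

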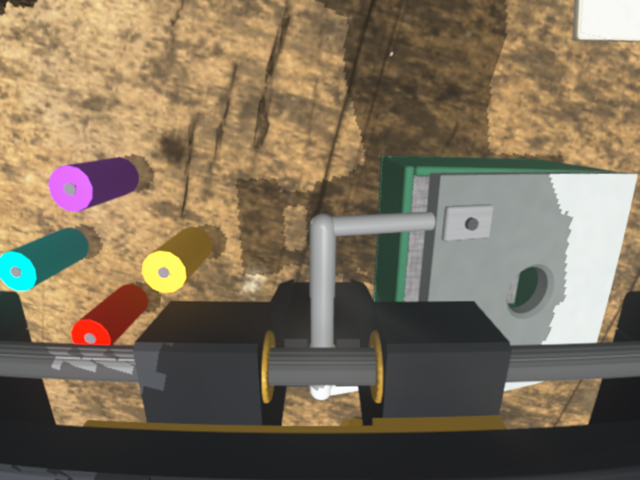

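Call:
{"op": "jog_arm", "data": {
  "targets": [
    [0,[3.9,0,-11.8],[0,0,0]],
    [0,[4.8,0,-11.4],[0,0,0]],
    [0,[5.7,0,-11],[0,0,0]],
    [0,[3.2,0,-5.3],[0,0,0]],
    [0,[0,0,0],[0,0,0]]
  ]
}}

```text
t: 17.88
eef_pos: [537.9, -199.0, 121.9]
tool_rot: [[0.966, 0.257, 0.005], [0.257, -0.966, -0.002], [0.004, 0.003, -1.0]]
force: [0.5, -1.3, -2.2]
width: 0.106
```

Run:
```python
from h import *
z0,p0=40.2,np.array([514.8,-204.9])
s=r.get_state();p=s["eef_pos"];xb=np.array([.966,.259])
up=p[2]-z0;fw=(p[:2]-p0)@xb
th=np.arcsin((up+4)/158.05)-np.arctan2(4,158);print(p,up,fw,np.degrees(th),"fwd exp",158*(1-np.cos(th))+4*np.sin(th),s["force"],s["width"])
tt=np.radians(45);print("remaining",158*(1-np.cos(tt))+4*np.sin(tt)-fw,158*np.sin(tt)-4*(1-np.cos(tt))-up)
togo([514,-204.4,39],down(15))
```

```text
[ 537.89379285 -199.00424102  121.8550367 ] 81.65503669748243 23.835605464220315 31.366197054981495 fwd exp 25.172455112334692 [ 0.50592014 -1.25507515 -2.21460813] 0.106027835318739
remaining 25.26995023305136 28.896261854738256
at [ 537.9 -199.   121.9] shift [-24.8  -1.2  82.8] turn [ 0.003 -0.004 -0.002] f [ 0.5 -1.3 -2.2] w 0.106 t 17.875
```

Call:
{"op": "jog_arm", "data": {
  "targets": [
    [0,[6.5,0,-9.3],[0,0,0]],
    [0,[7,0,-8.5],[0,0,0]],
    [0,[6.8,0,-6.8],[0,0,0]],
    [0,[4.2,0,-4],[0,0,0]],
    [0,[0,0,0],[0,0,0]],
    [0,[0,0,0],[0,0,0]]
  ]
}}

```text
t: 18.62
eef_pos: [560.5, -193.2, 152.2]
tool_rot: [[0.967, 0.255, 0.0], [0.255, -0.967, -0.003], [-0.0, 0.003, -1.0]]
force: [-1.4, -2.7, -1.1]
width: 0.103
```

Run:
```python
from h import *
z0,p0=40.2,np.array([514.8,-204.9])
s=r.get_state();p=s["eef_pos"];xb=np.array([.966,.259])
up=p[2]-z0;fw=(p[:2]-p0)@xb
th=np.arcsin((up+4)/158.05)-np.arctan2(4,158);print(p,up,fw,np.degrees(th),"fwd exp",158*(1-np.cos(th))+4*np.sin(th),s["force"],s["width"],s["joint_vel"].round(3))
a=r.capture("side");cv2.imwrite("pics/s15.png",a);cv2.imwrite("pics/s15c.png",cv2.resize(a[130:300,230:450],(776,600)))
a=r.capture("wrist");cv2.imwrite("pics/w15.png",a)
```

```text
[ 560.4718755  -193.21732778  152.18946272] 111.98946271937514 47.14484383334646 45.76230103737215 fwd exp 50.63921493838172 [-1.35731207 -2.69452207 -1.05574245] 0.10294715906508166 [ 0.    -0.     0.001 -0.001  0.001  0.001 -0.002]
```

View pics/s15c.png

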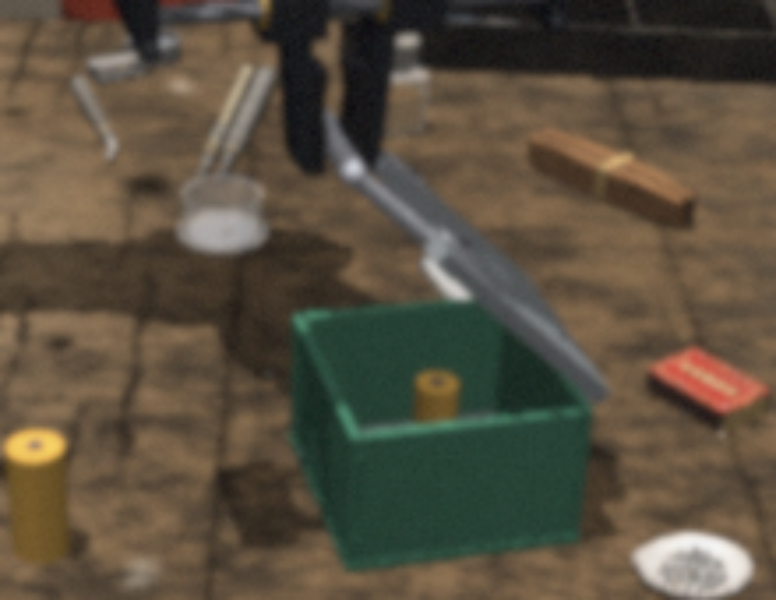

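View pics/w15.png

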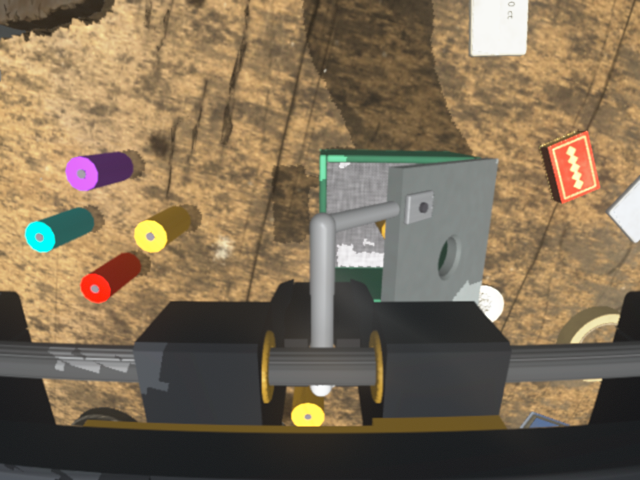

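Run:
```python
from h import *
s=r.get_state();yb=np.array([-.259,.966,0]);xb=np.array([.966,.259,0])
h=np.array([610.9,-178.8,72])+55*xb
for yo,uv in ((36,(322,219)),(35,(323,220)),(-36,(320.,391))):
    o,d=ray("wrist",*uv,s);c=h+yo*yb;P=o+d*((c-o)@yb)/(d@yb)
    f=(P-h)@xb;u=P[2]-72;print(P.round(1),f,u,np.degrees(np.arctan2(u,-f)-np.arctan2(4,158)),np.hypot(f,u))
# side: near rod line points crop -> px
pts=[(352,168),(440,245)]
for q in pts:
    u=230+q[0]*220/776;v=130+q[1]*170/600
    o,d=ray("side",u,v);c=h-32*yb;P=o+d*((c-o)@yb)/(d@yb)
    f=(P-h)@xb;w=P[2]-72;print("side",P.round(1),f,w,np.degrees(np.arctan2(w,-f)))
```

```text
[ 551.  -157.6  175.2] -107.42313235721346 103.19184427813605 42.39885729416522 148.95732976580402
[ 551.6 -158.5  172.8] -107.01483364221114 100.81417756505044 41.84084970248051 147.02269558672785
[ 568.5 -227.4  189.9] -108.53293970897504 117.86974749849446 45.911313615541225 160.22695271779605
side [ 569.4 -223.1  185.1] -106.53998835409631 113.10804451946336 46.71278471338254
side [ 607.5 -212.8  146.2] -67.0729462277294 74.1926552944131 47.88523467535158
```

Run:
```python
from h import *
cv2.imwrite("pics/t16.png",r.capture("top"))
s=r.get_state();print(s["t"],s["eef_pos"],s["joint_vel"].round(4),s["width"],s["force"])
print(r.finish_job())
```

```text
18.775 [ 560.40102822 -193.25340801  152.08209104] [-0.001   0.0002 -0.0011 -0.0018 -0.0009  0.0014 -0.0003] 0.10122295935045084 [-2.06222517 -1.56846584 -0.33131929]
the job is handed in; nothing more can be done
None
```

I posted the 20 mm blank through the gauge hole with the lid shut. I then lifted the lid by its bar and handed the job in at 18.8 s, still gripping the bar with 25 N. `finish_job` gives no verdict, so what follows is from my own checks.

**Blank:** The side view through the open box shows the blank standing upright inside.

**Lid angle:** The arm's travel puts the lid at about 45.8°. Camera estimates ranged from 42° to 48° (pixels picked by hand); the spread is just inside the 7° tolerance.

**At rest:** Joint speeds were near zero, the gripper opening was 9 mm on the 10 mm bar, and the measured wrist force was under 3 N.

**Rest of the scene:** The 26 mm and 30 mm blanks, the bead dish and the matchbox looked unmoved in the last pictures I viewed. I saved a final top view before handing in but didn't look at it, so I have no late check on the cup and the brass weight.

**First grip failed:** My first grip on the bar slipped off and the fingers shut fully, because the fingertips sit about 20 mm behind the stated tool point. I reopened, went about 16 mm lower than the first try and gripped it properly. The lid stayed shut during that attempt.

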